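# Find the tired bonnet buffer

### The job

One of the three spring-loaded bonnet buffers on the bench has a tired spring. Press each buffer's rubber head straight down to its fitted depth, that is until its orange O-ring has been pushed up onto the white line on the stem and not past it, and feel how hard it pushes back. When all three have been tried, carry the clearly softer one by its steel housing (its head must not be pulled back out) and stand it upright in the steel parts dish; leave the two good ones standing where they are, without disturbing the jar, spray can and marker.

Things in the scene. Friction and masses are not known exactly. Their poses are not given: they have to be found in the camera images.
- buffer_a: spring bonnet buffer, one of three that look alike, upright, 85 mm tall, 0.36 kg. Steel oval flange 72 mm (x) by 50 mm (y), 5 mm thick; steel housing, diameter 38 mm, up to z = 40 mm (grip it there); dark collar, 33 mm, up to 46 mm; above it a dark 21 mm stem with a black rubber head, 39 mm wide, top at 85 mm. Origin: centre of the flange's underside; z up
- buffer_a_top (a point): centre of the flat top (33 mm wide) of buffer_a's rubber head; sinks with it
- buffer_a_plunger (a joint): how far buffer_a's head and stem are pressed in, m: 0 fully out, 0.024 bottomed. Spring resistance grows steadily with depth: at 0.014 a good buffer pushes back with about 13 to 16 N, the tired one with about 4 to 6 N. Let go, a good one comes fully out again; the tired one, held by the rub of its seal, stays about 4 mm in. Lifting by the head pulls it out
- buffer_a_ring (a joint): how far up buffer_a's stem the orange O-ring (26 mm wide, 3 mm thick) sits, m: 0 is against the collar with the head fully out, 0.014 is on the white line round the stem. When the head is pressed in, the collar pushes the ring up the stem and friction leaves it there, so it records the deepest press. It starts at 0 to 0.004
- buffer_b: spring bonnet buffer, one of three that look alike, upright, 85 mm tall, 0.36 kg. Steel oval flange 72 mm (x) by 50 mm (y), 5 mm thick; steel housing, diameter 38 mm, up to z = 40 mm (grip it there); dark collar, 33 mm, up to 46 mm; above it a dark 21 mm stem with a black rubber head, 39 mm wide, top at 85 mm. Origin: centre of the flange's underside; z up
- buffer_b_top (a point): centre of the flat top (33 mm wide) of buffer_b's rubber head; sinks with it
- buffer_b_plunger (a joint): how far buffer_b's head and stem are pressed in, m: 0 fully out, 0.024 bottomed. Spring resistance grows steadily with depth: at 0.014 a good buffer pushes back with about 13 to 16 N, the tired one with about 4 to 6 N. Let go, a good one comes fully out again; the tired one, held by the rub of its seal, stays about 4 mm in. Lifting by the head pulls it out
- buffer_b_ring (a joint): how far up buffer_b's stem the orange O-ring (26 mm wide, 3 mm thick) sits, m: 0 is against the collar with the head fully out, 0.014 is on the white line round the stem. When the head is pressed in, the collar pushes the ring up the stem and friction leaves it there, so it records the deepest press. It starts at 0 to 0.004
- buffer_c: spring bonnet buffer, one of three that look alike, upright, 85 mm tall, 0.36 kg. Steel oval flange 72 mm (x) by 50 mm (y), 5 mm thick; steel housing, diameter 38 mm, up to z = 40 mm (grip it there); dark collar, 33 mm, up to 46 mm; above it a dark 21 mm stem with a black rubber head, 39 mm wide, top at 85 mm. Origin: centre of the flange's underside; z up
- buffer_c_top (a point): centre of the flat top (33 mm wide) of buffer_c's rubber head; sinks with it
- buffer_c_plunger (a joint): how far buffer_c's head and stem are pressed in, m: 0 fully out, 0.024 bottomed. Spring resistance grows steadily with depth: at 0.014 a good buffer pushes back with about 13 to 16 N, the tired one with about 4 to 6 N. Let go, a good one comes fully out again; the tired one, held by the rub of its seal, stays about 4 mm in. Lifting by the head pulls it out
- buffer_c_ring (a joint): how far up buffer_c's stem the orange O-ring (26 mm wide, 3 mm thick) sits, m: 0 is against the collar with the head fully out, 0.014 is on the white line round the stem. When the head is pressed in, the collar pushes the ring up the stem and friction leaves it there, so it records the deepest press. It starts at 0 to 0.004
- steel_dish: round shallow magnetic parts dish of bright steel, empty, loose, 0.35 kg, 150 mm across the rim, 29 mm high; flat floor about 120 mm across, 6 mm above the bench; walls sloping outward. It does not pull on the buffers. Origin: centre of its underside; z up
- jar: bystander: jar of screws with a black lid, 60 mm in diameter, 76 mm tall; origin at the centre of its underside
- spray: bystander: blue spray can with a red cap, 45 mm in diameter, 155 mm tall; origin at the centre of its underside
- marker: bystander: black felt marker with a red cap, lying, 135 mm long along its y, 17 mm thick; origin at the centre of its underside
Things that resemble listed ones, but are neither listed nor needed, are in the scene too. What is shaped like the buffer_a but yellow is not meant.

How it is judged:
On the way, in this order (a step that is already met when the one before it is completed fails the run):
1. all three buffers have been pressed to fitted depth: each O-ring lies on its white line (10 to 18.5 mm up the stem) (value of joint buffer_a_ring between 0.01 and 0.0185 m and value of joint buffer_b_ring between 0.01 and 0.0185 m and value of joint buffer_c_ring between 0.01 and 0.0185 m), for 0.1 s.
2. the tired buffer stands in the dish (((value of joint buffer_a_plunger above 0.0015 m and horizontal distance between buffer_a and steel_dish below 0.03 m and z of buffer_a in the frame of steel_dish between 0.002 and 0.01 m and angle between buffer_a's own z axis and vertical below 0.15 rad) or (value of joint buffer_b_plunger above 0.0015 m and horizontal distance between buffer_b and steel_dish below 0.03 m and z of buffer_b in the frame of steel_dish between 0.002 and 0.01 m and angle between buffer_b's own z axis and vertical below 0.15 rad) or (value of joint buffer_c_plunger above 0.0015 m and horizontal distance between buffer_c and steel_dish below 0.03 m and z of buffer_c in the frame of steel_dish between 0.002 and 0.01 m and angle between buffer_c's own z axis and vertical below 0.15 rad))), for 0.2 s.
At the end, for the whole second after the job is handed in: Every O-ring 10 to 18.5 mm up its stem (line at 14 mm); the tired buffer (the one whose head stays over 1.5 mm in) upright (0.15 rad) and still on the floor of the level dish, within 30 mm of its centre; the other two upright (0.1 rad), still, within 30 mm of their starts (all of step 1 and linear speed of each of buffer_a, buffer_b, buffer_c below 0.02 m/s and angle between steel_dish's own z axis and vertical below 0.1 rad and height (world z) of steel_dish below 0.01 m and ((value of joint buffer_a_plunger above 0.0015 m and horizontal distance between buffer_a and steel_dish below 0.03 m and z of buffer_a in the frame of steel_dish between 0.002 and 0.01 m and angle between buffer_a's own z axis and vertical below 0.15 rad and value of joint each of buffer_b_plunger, buffer_c_plunger below 0.0015 m and distance of each of buffer_b, buffer_c from where it was at the start of the episode below 0.03 m and angle between each of buffer_b, buffer_c's own z axis and vertical below 0.1 rad) or (value of joint buffer_b_plunger above 0.0015 m and horizontal distance between buffer_b and steel_dish below 0.03 m and z of buffer_b in the frame of steel_dish between 0.002 and 0.01 m and angle between buffer_b's own z axis and vertical below 0.15 rad and value of joint each of buffer_a_plunger, buffer_c_plunger below 0.0015 m and distance of each of buffer_a, buffer_c from where it was at the start of the episode below 0.03 m and angle between each of buffer_a, buffer_c's own z axis and vertical below 0.1 rad) or (value of joint buffer_c_plunger above 0.0015 m and horizontal distance between buffer_c and steel_dish below 0.03 m and z of buffer_c in the frame of steel_dish between 0.002 and 0.01 m and angle between buffer_c's own z axis and vertical below 0.15 rad and value of joint each of buffer_a_plunger, buffer_b_plunger below 0.0015 m and distance of each of buffer_a, buffer_b from where it was at the start of the episode below 0.03 m and angle between each of buffer_a, buffer_b's own z axis and vertical below 0.1 rad))); the robot touches nothing.
It fails at once if the jar is moved more than 40 mm or tipped over (distance of jar from where it was at the start of the episode above 0.04 m or angle between jar's own z axis and vertical above 0.5 rad).
It fails at once if the spray is moved more than 40 mm or tipped over (distance of spray from where it was at the start of the episode above 0.04 m or angle between spray's own z axis and vertical above 0.5 rad).
It fails at once if the marker is moved more than 40 mm (distance of marker from where it was at the start of the episode above 0.04 m).
It also fails if it takes over 62 s, if anything falls off the work surface, if the arm or the gripper's body presses on something with over 40 N, if the wrist force passes 120 N, or if a joint passes its speed limit or range.

### The arm

A 7-joint arm with a two-finger parallel gripper is mounted at the origin on a cart in front of the work surface, level with it; the furniture and walls round the work are solid. World frame = base frame: x ahead of the robot, y to its left, z up, the work surface at z = 0. Lengths are in m, angles in rad, forces in N, time in s.
With the tool pointing down it reaches from about 0.425 to 0.925 m from the base axis. Payload 6.8 kg.
Tool frame: the origin (TCP) lies on the centre line of the jaws, within the pads' length; the fingertips stand 14 mm ahead of it and the grasp point (between the pads) lies 5 mm behind it; z points along the fingers, y is the line along which they close (so a half turn about z gives the same grasp; the last joint's range is limited). The gripper opens to 85 mm and grips with 20 to 120 N. Pads are 22 mm wide; open, the fingers measure 114 mm over their backs; the gripper's body (76 mm by 85 mm) begins 54 mm behind the grasp point. The pads swing forward as they close: fully open they stand 13 mm farther back than shut.
Start: joints at [1.196, 0.477, 0.022, 1.555, -0.011, 1.109, -0.083], TCP at [0.178, -0.651, 0.245] pointing down, gripper open.
Joint ranges: [-2.96, 2.96], [-0.34, 2.1], [-1.41, 1.46], [0.24, 2.44], [-1.37, 4.51], [0.17, 1.92], [-2.96, 2.96]. Speed limits (rad/s): [2.39, 2.39, 3.14, 3.14, 3.14, 3.14, 3.14].

### API

Orientations are given as a unit quaternion [w, x, y, z].
In Python, from station import bot gives the robot as it stands. The module is installed in compiled form; this text tells all that it offers.
- The arm moves only by the tool drive_tool, never from a script. Its argument "commands" is a list of rows, each an object with "hand": the opening, from 0 (shut) to 1 (fully open); "translation": the shift along the world's x, y, z in mm, a list of three; "angular": the turn, a rotation vector about the world's x, y, z in rad, a list of three. In form: [{"hand": hand, "translation": [tx, ty, tz], "angular": [ax, ay, az]}, ...]. A call has 1 to 12 rows; each row is the pose to reach, as a shift and turn from the pose commanded when the call began; what a row does not reach only later rows make up. A row lasts 1/8 s, in which the tool goes at most 62.5 mm and 10.7 degrees, less where a joint would pass 70% of its speed; a pose out of reach is approached as far as the arm can. A call with a gripper value outside its range is refused whole. The fingers move at their own pace and stop on an object; "force" is the grip in N (left out, the last holds). Time passes only in rows, so rows that repeat a pose let the fingers close. It gives the time, the measured TCP pose, the force, the opening and the grip force at its end, in the units of the state.
- bot.get_obs(): the state, without advancing time (a new reading comes with each control period).
- bot.read_camera(name): name is "scene" or "top"; returns the picture (480x640x3 uint8, red, green, blue); there is no depth.
- bot.camera_model(name): a dict with "fx", "fy", "cx", "cy" (pixels), "view" (4x4, takes a point from world to camera coordinates). Camera axes: x right, y up, looking along -z (the intrinsics and any distortion apply to the point x, -y, -z); pixel columns grow to the right and rows downward; lengths in m; the calibration is good to about 2 mm. A picture is of the moment at which its call begins. camera_model takes no time and is no camera call.
- bot.hand_in(): hands the job in; it is judged then, once.
Trained networks look in the newest picture that a camera, given by its name, has taken for a name from the list of things; names that differ only in an ending like _2 or _b are one class to them, and where a whole thing is asked for, a point or a joint stands for the part that bears it (a point fixed in the world has none). Each returns a list of dicts, best first, with "score" (0 to 1); they miss things now and then, are a little off and sometimes report something else, mostly with a low value. They report only what shows in the picture. A call takes as long as a camera call. They do not tell look-alikes from the thing itself.
- bot.find_in(camera, query): "position" ([column, row] in pixels, amid what is visible of it).
- bot.outline_of(camera, query): "pixels" (480x640 bool, what is visible of it) and "position" ([column, row] in pixels, amid what is visible of it).
The state is a dict: "t": time; "q": joint angles; "joint_vel": joint speeds; "joint_torque": joint torques, N m; "eef_pos": TCP position; "tool_rot": TCP orientation; "contact_force": force on the tool from outside, world axes, zero at the start; "torque": the same for the moment, N m; "gripper_width": opening from 0.0 (shut) to 1.0 (fully open); "grasp_force": force on a finger pad.
Only numpy, scipy, OpenCV 4.12 (cv2) and the standard library are available. Lean on these libraries where they do the work, as an engineer would, in place of code of your own. Each camera call takes 0.05 s, during which the arm holds its last target. There are 200 camera calls.

## Working session

There is one attempt and no reset: what is moved stays moved. The work goes in short steps, Python scripts to look and compute and a tool call to move; the robot and the scene stay as the last step left them, time stands still between calls to the robot, and variables do not carry over. Pictures are saved under pics/ and viewed, at most 10 in all, crops included, and the job is handed in when it is done.

Besides the shell and the picture viewer there is one more tool, called after "Request:" as name(argument=value, ...) on one line, values as JSON. drive_tool: Moves the arm, as the interface text tells. Its arguments: {"type":"object","properties":{"commands":{"type":"array","items":{"type":"object","properties":{"hand":{"type":"number"},"translation":{"type":"array","items":{"type":"number"}},"angular":{"type":"array","items":{"type":"number"}}}}},"force":{"type":"number"}},"required":["commands"]}

```bash
mkdir -p pics
cat > h.py <<'E'
from station import bot
import numpy as np, cv2
def ray(cam,px):
    m=bot.camera_model(cam);V=np.array(m["view"]);R=V[:3,:3];t=V[:3,3]
    d=np.array([(px[0]-m["cx"])/m["fx"],-(px[1]-m["cy"])/m["fy"],-1.])
    return -R.T@t,R.T@d
def at_z(cam,px,z):
    o,d=ray(cam,px);return o+d*(z-o[2])/d[2]
def proj(cam,p):
    m=bot.camera_model(cam);V=np.array(m["view"]);c=V[:3,:3]@np.array(p)+V[:3,3]
    return np.array([m["cx"]+m["fx"]*c[0]/-c[2],m["cy"]+m["fy"]*-c[1]/-c[2]])
E
python3 - <<'E'
from h import *
for c in("scene","top"):
    im=bot.read_camera(c);cv2.imwrite(f"pics/{c}0.png",im[:,:,::-1])
    m=bot.camera_model(c);print(c,{k:v for k,v in m.items() if k!="view"},np.round(ray(c,(320,240)),3).tolist())
    for q,z in(("buffer_a",.04),("buffer_a_top",.085),("steel_dish",.015),("jar",.076),("spray",.155),("marker",.01)):
        for r in bot.find_in(c,q):print(q,np.round(r["position"]),round(r["score"],2),np.round(at_z(c,r["position"],z),3))
print(bot.get_obs())
E
```

```text
scene {'fx': 501.09349453235285, 'fy': 501.09349453235285, 'cx': 311.8981164269953, 'cy': 241.25326510086683} [[0.229, -0.67, 0.751], [0.354, 0.606, -0.712]]
buffer_a [237. 192.] 0.67 [0.49  0.146 0.04 ]
buffer_a [278. 225.] 0.65 [0.526 0.013 0.04 ]
buffer_a [290. 286.] 0.64 [ 0.477 -0.143  0.04 ]
buffer_a [294. 185.] 0.63 [0.613 0.112 0.04 ]
buffer_a_top [233. 172.] 0.77 [0.491 0.158 0.085]
buffer_a_top [288. 170.] 0.74 [0.6   0.115 0.085]
steel_dish [336. 364.] 0.86 [ 0.48  -0.31   0.015]
jar [407. 260.] 0.87 [ 0.682 -0.211  0.076]
spray [325. 159.] 0.76 [0.642 0.031 0.155]
marker [246. 356.] 0.88 [ 0.356 -0.225  0.01 ]
top {'fx': 607.0018136954162, 'fy': 607.0018136954162, 'cx': 319.2771999606092, 'cy': 240.59475827444547} [[0.357, -0.102, 1.195], [0.157, 0.015, -0.987]]
buffer_a [263. 242.] 0.91 [0.535 0.026 0.04 ]
buffer_a [191. 263.] 0.85 [0.489 0.163 0.04 ]
buffer_a [215. 201.] 0.76 [0.613 0.123 0.04 ]
buffer_a [342. 271.] 0.69 [ 0.481 -0.127  0.04 ]
buffer_a [261. 236.] 0.26 [0.545 0.031 0.04 ]
buffer_a_top [184. 260.] 0.63 [0.49  0.166 0.085]
buffer_a_top [211. 198.] 0.63 [0
[... 349 characters left out ...]
2 ,  0.02236137,  1.55540662, -0.01146925,
        1.10931582, -0.08307167]), 'joint_vel': array([ 5.69044152e-04,  8.14854296e-04, -7.39353586e-05, -1.77069402e-04,
       -1.46612540e-03, -3.38516613e-04,  9.64199028e-04]), 'joint_torque': array([-6.61386675e-04, -5.96165442e+01,  1.60570979e+00, -2.81499928e+01,
        1.24583492e-02,  1.41984550e-03, -2.11179341e-06]), 'eef_pos': array([ 0.17796449, -0.65112623,  0.24532503]), 'tool_rot': array([1.37779361e-05, 9.91113701e-01, 1.33017411e-01, 5.29603838e-06]), 'contact_force': array([-0.10577646,  0.30900445, -0.56587129]), 'torque': array([ 0.00489968, -0.04721718,  0.00492519]), 'grasp_force': 0.0, 'gripper_width': 1.0046607940784635}
```

View pics/scene0.png

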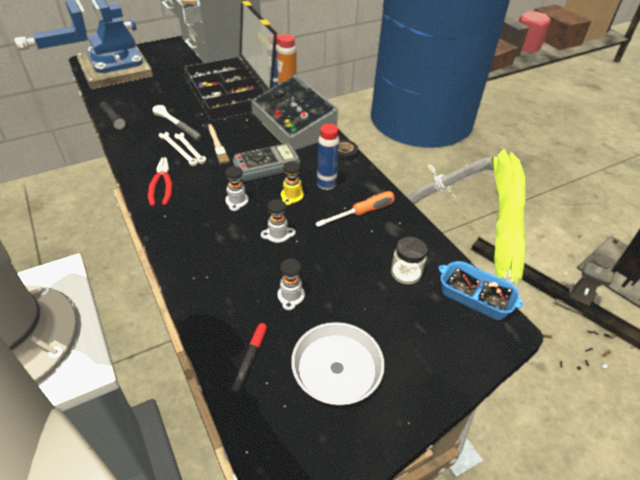

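View pics/top0.png

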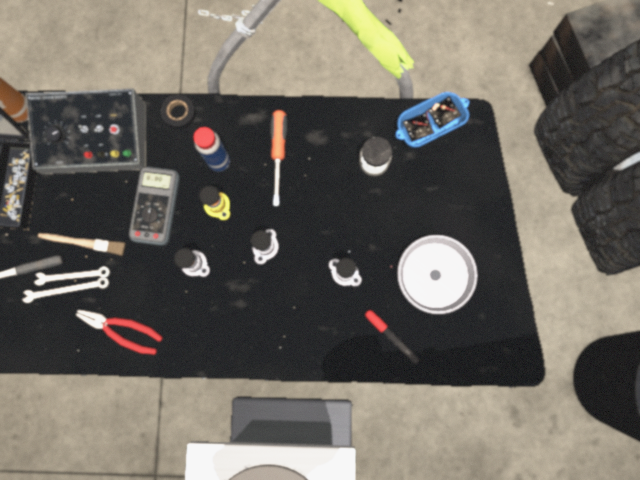

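The scene view shows three steel buffers at (236,188), (278,222) and (290,284), and in the top view at (187,261), (264,245) and (345,270). The yellow look-alike at scene (292,185) / top (214,202) is not meant. The big dish is at scene (337,364). The marker is at (250,355) and the jar at (408,260). Next I fit poses from the outlines and confirm with a crop.

```bash
cat >> h.py <<'E'
from scipy.optimize import minimize
def sil(cam,x,y,yaw,press=0,shape=(480,640)):
    im=np.zeros(shape,np.uint8);a=np.linspace(0,2*np.pi,40)
    def cyl(rx,ry,z0,z1):
        c,s=np.cos(yaw),np.sin(yaw);P=[]
        for z in(z0,z1):
            for t in a:
                u,v=rx*np.cos(t),ry*np.sin(t);P.append(proj(cam,(x+c*u-s*v,y+s*u+c*v,z)))
        h=cv2.convexHull(np.float32(P));cv2.fillConvexPoly(im,np.int32(np.round(h*16)),1,shift=4)
    cyl(.036,.025,0,.005);cyl(.019,.019,0,.04);cyl(.0165,.0165,.04,.046);cyl(.0105,.0105,.046,.065);cyl(.0195,.0195,.064-press,.080-press);cyl(.0165,.0165,.08-press,.085-press)
    return im>0
def fit(masks,x0,y0):
    def cost(p):
        c=0
        for cam,m in masks.items():
            s=sil(cam,*p);c+=1-(s&m).sum()/max(1,(s|m).sum())
        return c
    best=None
    for yaw in np.arange(0,np.pi,np.pi/6):
        r=minimize(cost,[x0,y0,yaw],method="Nelder-Mead",options=dict(initial_simplex=[[x0,y0,yaw],[x0+.008,y0,yaw],[x0,y0+.008,yaw],[x0,y0,yaw+.4]],maxfev=90,xatol=2e-4,fatol=1e-4))
        if best is None or r.fun<best.fun:best=r
    return best
E
python3 - <<'E'
from h import *
ms={}
for c in("scene","top"):
    ms[c]=[(r["position"],r["pixels"],r["score"]) for r in bot.outline_of(c,"buffer_a") if r["score"]>.4]
for i,g in enumerate([(.487,.155),(.530,.02),(.479,-.135)]):
    d={}
    for c in ms:
        L=sorted(ms[c],key=lambda r:np.linalg.norm(np.array(r[0])-proj(c,(*g,.04))))
        if L and np.linalg.norm(np.array(L[0][0])-proj(c,(*g,.04)))<20:d[c]=L[0][1]
    f=fit(d,*g);fs=[fit({c:d[c]},*f.x[:2]).x[:2].round(4).tolist() for c in d]
    print(i,list(d),f.x.round(4),round(f.fun,3),fs)
for c in("scene","top"):
    for q,zs in(("steel_dish",.015),("jar",.038),("marker",.008),("spray",.08)):
        for r in bot.outline_of(c,q)[:1]:
            m=r["pixels"];ys,xs=np.nonzero(m);b=[xs.min(),xs.max(),ys.min(),ys.max()]
            (e0,e1)=cv2.minEnclosingCircle(np.float32(np.c_[xs,ys]))
            print(c,q,b,at_z(c,((b[0]+b[1])/2,(b[2]+b[3])/2),.029 if q=="steel_dish" else zs).round(3))
im=bot.read_camera("scene")[140:320,200:340,::-1];cv2.imwrite("pics/crop1.png",cv2.resize(im,None,fx=3.3,fy=3.3,interpolation=cv2.INTER_CUBIC))
E
```

```text
Traceback (most recent call last):
  File "h.py", line 31, in fit
    r=minimize(cost,[x0,y0,yaw],method="Nelder-Mead",options=dict(initial_simplex=[[x0,y0,yaw],[x0+.008,y0,yaw],[x0,y0+.008,yaw],[x0,y0,yaw+.4]],maxfev=90,xatol=2e-4,fatol=1e-4))
  File "h.py", line 27, in cost
    s=sil(cam,*p);c+=1-(s&m).sum()/max(1,(s|m).sum())
  File "h.py", line 21, in sil
    cyl(.036,.025,0,.005);cyl(.019,.019,0,.04);cyl(.0165,.0165,.04,.046);cyl(.0105,.0105,.046,.065);cyl(.0195,.0195,.064-press,.080-press);cyl(.0165,.0165,.08-press,.085-press)
                          ~~~^^^^^^^^^^^^^^^^^
  File "h.py", line 19, in cyl
    u,v=rx*np.cos(t),ry*np.sin(t);P.append(proj(cam,(x+c*u-s*v,y+s*u+c*v,z)))
                                           ~~~~^^^^^^^^^^^^^^^^^^^^^^^^^^^^^
  File "h.py", line 10, in proj
    m=bot.camera_model(cam);V=np.array(m["view"]);c=V[:3,:3]@np.array(p)+V[:3,3]
ValueError: time passes only in moves, steps and waits
```

```bash
sed -i 's/bot.camera_model(cam)/CM[cam]/' h.py; sed -i '2a CM={c:bot.camera_model(c) for c in ("scene","top")}' h.py
cat > loc.py <<'E'
from h import *
ms={}
for c in("scene","top"):
    ms[c]=[(r["position"],r["pixels"],r["score"]) for r in bot.outline_of(c,"buffer_a") if r["score"]>.4]
for i,g in enumerate([(.487,.155),(.530,.02),(.479,-.135)]):
    d={}
    for c in ms:
        L=sorted(ms[c],key=lambda r:np.linalg.norm(np.array(r[0])-proj(c,(*g,.04))))
        if L and np.linalg.norm(np.array(L[0][0])-proj(c,(*g,.04)))<20:d[c]=L[0][1]
    f=fit(d,*g);fs=[fit({c:d[c]},*f.x[:2]).x[:2].round(4).tolist() for c in d]
    print(i,list(d),f.x.round(4),round(f.fun,3),fs)
for c in("scene","top"):
    for q,zs in(("steel_dish",.015),("jar",.038),("marker",.008),("spray",.08)):
        for r in bot.outline_of(c,q)[:1]:
            ys,xs=np.nonzero(r["pixels"]);b=[int(v) for v in(xs.min(),xs.max(),ys.min(),ys.max())]
            print(c,q,b,at_z(c,((b[0]+b[1])/2,(b[2]+b[3])/2),.029 if q=="steel_dish" else zs).round(3))
im=bot.read_camera("scene")[140:320,200:340,::-1];cv2.imwrite("pics/crop1.png",cv2.resize(im,None,fx=3.3,fy=3.3,interpolation=cv2.INTER_CUBIC))
print(bot.get_obs()["t"])
E
python3 loc.py
```

```text
0 ['scene', 'top'] [0.4951 0.1671 1.0129] 0.315 [[0.4923, 0.167], [0.4964, 0.167]]
1 ['top'] [0.5331 0.0274 3.2391] 0.253 [[0.5313, 0.0252]]
2 ['scene', 'top'] [ 0.4836 -0.1341  0.9644] 0.352 [[0.4824, -0.1326], [0.4847, -0.1348]]
scene jar [391, 425, 238, 283] [ 0.709 -0.189  0.038]
scene marker [232, 265, 324, 392] [ 0.358 -0.229  0.008]
scene spray [317, 338, 124, 189] [0.703 0.125 0.08 ]
top steel_dish [399, 477, 234, 312] [ 0.484 -0.313  0.029]
top jar [359, 391, 137, 174] [ 0.713 -0.188  0.038]
top marker [366, 418, 311, 363] [ 0.36  -0.227  0.008]
top spray [194, 229, 127, 170] [0.706 0.128 0.08 ]
1.35
```

View pics/crop1.png

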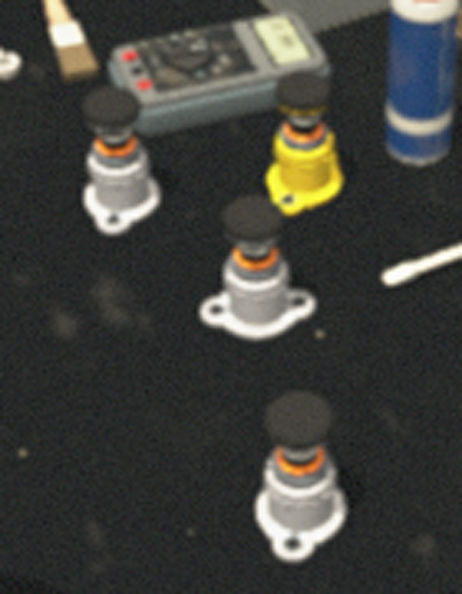

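The crop shows three steel buffers at scene (234,186), (277,222) and (290,287), with rings low on their stems; the yellow one is excluded. I press (290,287) first.

Request:
drive_tool(commands=[{"hand":0,"translation":[305,517,-40],"angular":[0,0,0]},{"hand":0,"translation":[305,517,-40],"angular":[0,0,0]},{"hand":0,"translation":[305,517,-40],"angular":[0,0,0]},{"hand":0,"translation":[305,517,-40],"angular":[0,0,0]},{"hand":0,"translation":[305,517,-40],"angular":[0,0,0]},{"hand":0,"translation":[305,517,-40],"angular":[0,0,0]},{"hand":0,"translation":[305,517,-40],"angular":[0,0,0]},{"hand":0,"translation":[305,517,-40],"angular":[0,0,0]},{"hand":0,"translation":[305,517,-40],"angular":[0,0,0]},{"hand":0,"translation":[305,517,-40],"angular":[0,0,0]},{"hand":0,"translation":[305,517,-85],"angular":[0,0,0]},{"hand":0,"translation":[305,517,-130],"angular":[0,0,0]}])

```text
t: 2.85
eef_pos: [0.484, -0.1336, 0.1149]
tool_rot: [0.0, 0.991, 0.134, 0.001]
contact_force: [-0.2, -0.3, -0.1]
gripper_width: -0.005
grasp_force: 0.0
```

Request:
drive_tool(commands=[{"hand":0,"translation":[0,0,-10],"angular":[0,0,0]},{"hand":0,"translation":[0,0,-15],"angular":[0,0,0]},{"hand":0,"translation":[0,0,-19],"angular":[0,0,0]},{"hand":0,"translation":[0,0,-19],"angular":[0,0,0]}])

```text
t: 3.35
eef_pos: [0.4837, -0.1344, 0.0973]
tool_rot: [0.0, 0.991, 0.133, 0.001]
contact_force: [-0.0, 0.4, -0.2]
gripper_width: -0.0
grasp_force: 0.0
```

Request:
drive_tool(commands=[{"hand":0,"translation":[0,0,-2],"angular":[0,0,0]},{"hand":0,"translation":[0,0,-4],"angular":[0,0,0]},{"hand":0,"translation":[0,0,-4],"angular":[0,0,0]}])

```text
t: 3.72
eef_pos: [0.4837, -0.1344, 0.0927]
tool_rot: [0.0, 0.991, 0.133, 0.001]
contact_force: [1.3, -0.3, 2.8]
gripper_width: 0.003
grasp_force: 1.6
```

Request:
drive_tool(commands=[{"hand":0,"translation":[0,0,-2],"angular":[0,0,0]},{"hand":0,"translation":[0,0,-4],"angular":[0,0,0]},{"hand":0,"translation":[0,0,-4],"angular":[0,0,0]}])

```text
t: 4.1
eef_pos: [0.4834, -0.1342, 0.0883]
tool_rot: [0.0, 0.991, 0.133, 0.0]
contact_force: [1.8, -0.8, 2.3]
gripper_width: -0.001
grasp_force: 2.0
```

Request:
drive_tool(commands=[{"hand":0,"translation":[0,0,-2],"angular":[0,0,0]},{"hand":0,"translation":[0,0,-3],"angular":[0,0,0]},{"hand":0,"translation":[0,0,-3],"angular":[0,0,0]}])

```text
t: 4.47
eef_pos: [0.4835, -0.1342, 0.0855]
tool_rot: [0.0, 0.991, 0.133, 0.001]
contact_force: [2.0, -1.3, 4.7]
gripper_width: -0.001
grasp_force: 2.4
```

Request:
drive_tool(commands=[{"hand":0,"translation":[0,0,30],"angular":[0,0,0]},{"hand":0,"translation":[0,80,60],"angular":[0,0,0]},{"hand":0,"translation":[0,100,60],"angular":[0,0,0]},{"hand":0,"translation":[0,100,60],"angular":[0,0,0]}])

```text
t: 4.97
eef_pos: [0.4823, -0.0303, 0.1454]
tool_rot: [-0.001, 0.991, 0.136, -0.0]
contact_force: [-0.1, -0.1, -0.3]
gripper_width: -0.003
grasp_force: 0.0
```

Run:
```python
from h import *
im=bot.read_camera("scene")[240:320,250:340,::-1];cv2.imwrite("pics/crop2.png",cv2.resize(im,None,fx=6,fy=6,interpolation=cv2.INTER_CUBIC))
o=bot.get_obs();print(o["t"],o["eef_pos"],o["contact_force"])
for z in(0.046,.06,.0685): print(z,((proj("scene",(.483,-.134,z))-[250,240])*6).round())
```

```text
5.025 [ 0.48198044 -0.03273668  0.14488206] [-0.06614809 -0.5516491  -0.34418206]
0.046 [242. 234.]
0.06 [242. 204.]
0.0685 [241. 186.]
```

View pics/crop2.png

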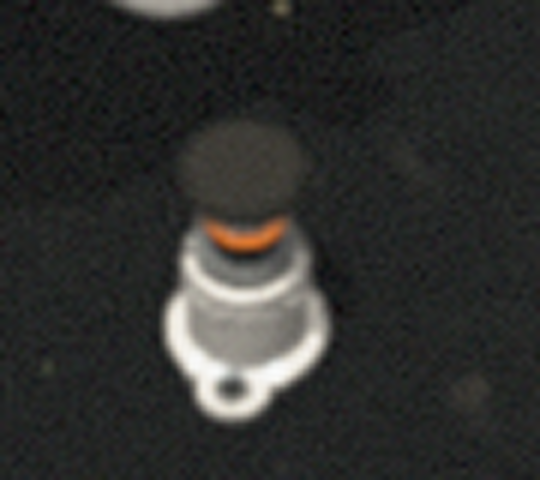

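The press shows: head at crop (245,170), sitting lower, and ring (245,235) well up the stem. It reads soft (4.7 N). Now the middle buffer.

Request:
drive_tool(commands=[{"hand":0,"translation":[49,60,0],"angular":[0,0,0]},{"hand":0,"translation":[49,60,0],"angular":[0,0,0]},{"hand":0,"translation":[49,60,-30],"angular":[0,0,0]},{"hand":0,"translation":[49,60,-43],"angular":[0,0,0]},{"hand":0,"translation":[49,60,-47],"angular":[0,0,0]},{"hand":0,"translation":[49,60,-47],"angular":[0,0,0]}])

```text
t: 5.78
eef_pos: [0.5312, 0.0248, 0.0983]
tool_rot: [0.0, 0.991, 0.132, -0.001]
contact_force: [-2.9, -0.1, 2.7]
gripper_width: -0.001
grasp_force: 1.6
```

Request:
drive_tool(commands=[{"hand":0,"translation":[0,0,-3],"angular":[0,0,0]},{"hand":0,"translation":[0,0,-5],"angular":[0,0,0]},{"hand":0,"translation":[0,0,-5],"angular":[0,0,0]}])

```text
t: 6.15
eef_pos: [0.5316, 0.0252, 0.0942]
tool_rot: [0.0, 0.991, 0.133, -0.0]
contact_force: [-3.5, -0.6, 7.2]
gripper_width: -0.0
grasp_force: 3.4
```

Request:
drive_tool(commands=[{"hand":0,"translation":[0,0,-3],"angular":[0,0,0]},{"hand":0,"translation":[0,0,-5],"angular":[0,0,0]},{"hand":0,"translation":[0,0,-5],"angular":[0,0,0]}])

```text
t: 6.52
eef_pos: [0.5314, 0.025, 0.0895]
tool_rot: [0.001, 0.991, 0.133, -0.0]
contact_force: [-5.3, -1.6, 11.5]
gripper_width: -0.001
grasp_force: 5.4
```

Request:
drive_tool(commands=[{"hand":0,"translation":[0,0,-3],"angular":[0,0,0]},{"hand":0,"translation":[0,0,-4.5],"angular":[0,0,0]},{"hand":0,"translation":[0,0,-4.5],"angular":[0,0,0]}])

```text
t: 6.9
eef_pos: [0.5312, 0.0248, 0.0852]
tool_rot: [0.001, 0.991, 0.132, -0.001]
contact_force: [-7.4, -1.5, 14.1]
gripper_width: -0.002
grasp_force: 7.1
```

Request:
drive_tool(commands=[{"hand":0,"translation":[0,0,30],"angular":[0,0,0]},{"hand":0,"translation":[-20,60,60],"angular":[0,0,0]},{"hand":0,"translation":[-39,115,60],"angular":[0,0,0]},{"hand":0,"translation":[-39,141,60],"angular":[0,0,0]},{"hand":0,"translation":[-39,141,30],"angular":[0,0,0]},{"hand":0,"translation":[-39,141,17],"angular":[0,0,0]},{"hand":0,"translation":[-39,141,13],"angular":[0,0,0]},{"hand":0,"translation":[-39,141,13],"angular":[0,0,0]}])

```text
t: 7.9
eef_pos: [0.493, 0.1665, 0.0973]
tool_rot: [0.0, 0.991, 0.133, -0.0]
contact_force: [-1.8, -0.2, 3.4]
gripper_width: -0.002
grasp_force: 1.9
```

Request:
drive_tool(commands=[{"hand":0,"translation":[0,0,-3],"angular":[0,0,0]},{"hand":0,"translation":[0,0,-6],"angular":[0,0,0]},{"hand":0,"translation":[0,0,-6],"angular":[0,0,0]}])

```text
t: 8.28
eef_pos: [0.493, 0.1665, 0.0918]
tool_rot: [0.0, 0.991, 0.133, 0.0]
contact_force: [-4.0, -1.2, 8.3]
gripper_width: 0.003
grasp_force: 4.0
```

Request:
drive_tool(commands=[{"hand":0,"translation":[0,0,-3],"angular":[0,0,0]},{"hand":0,"translation":[0,0,-6.5],"angular":[0,0,0]},{"hand":0,"translation":[0,0,-6.5],"angular":[0,0,0]}])

```text
t: 8.65
eef_pos: [0.493, 0.1665, 0.0857]
tool_rot: [0.0, 0.991, 0.133, 0.0]
contact_force: [-5.8, -1.2, 13.9]
gripper_width: -0.0
grasp_force: 6.4
```

Request:
drive_tool(commands=[{"hand":0,"translation":[0,0,40],"angular":[0,0,0]},{"hand":0,"translation":[0,0,100],"angular":[0,0,0]},{"hand":1,"translation":[-5,-60,100],"angular":[0,0,0]},{"hand":1,"translation":[-5,-110,100],"angular":[0,0,0]},{"hand":1,"translation":[-5,-110,100],"angular":[0,0,0]}])

```text
t: 9.28
eef_pos: [0.4881, 0.0517, 0.1848]
tool_rot: [0.001, 0.992, 0.129, 0.0]
contact_force: [0.0, 1.7, 0.2]
gripper_width: 0.638
grasp_force: 0.0
```

```bash
sed -i 's/\(im=bot.read.*\)/im=bot.read_camera("scene")[160:310,215:315,::-1];cv2.imwrite("pics\/crop3.png",cv2.resize(im,None,fx=4,fy=4,interpolation=cv2.INTER_CUBIC))/' loc.py; sed -i 's/"steel_dish",.015),.*)):/"steel_dish",.015),):/' loc.py; python3 loc.py
```

```text
0 ['scene', 'top'] [0.4949 0.1672 1.1663] 0.343 [[0.4936, 0.1705], [0.4948, 0.1667]]
1 ['scene', 'top'] [0.5298 0.0246 0.1065] 0.488 [[0.5313, 0.0268], [0.5315, 0.0263]]
2 ['scene', 'top'] [ 0.4837 -0.1345  0.9671] 0.455 [[0.4841, -0.1334], [0.4839, -0.1346]]
scene steel_dish [291, 382, 323, 404] [ 0.477 -0.316  0.029]
top steel_dish [399, 477, 234, 312] [ 0.484 -0.313  0.029]
9.525
```

View pics/crop3.png

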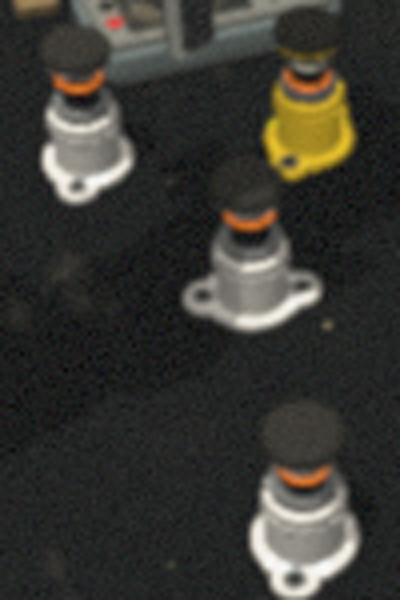

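Both good buffers at crop (78,80) and (248,220) are fully out with rings up under the head. The one at (302,440) has its head lower, so it's the tired one. Grasping it by the housing.

Request:
drive_tool(commands=[{"hand":1,"translation":[-5,-60,0],"angular":[0,0,0]},{"hand":1,"translation":[-5,-120,0],"angular":[0,0,0]},{"hand":1,"translation":[-5,-180,0],"angular":[0,0,0]},{"hand":1,"translation":[-4,-191,0],"angular":[0,0,0]},{"hand":1,"translation":[-4,-191,-20],"angular":[0,0,0]},{"hand":1,"translation":[-4,-191,-55],"angular":[0,0,0]},{"hand":1,"translation":[-4,-191,-90],"angular":[0,0,0]},{"hand":1,"translation":[-4,-191,-120],"angular":[0,0,0]},{"hand":1,"translation":[-4,-191,-142],"angular":[0,0,0]},{"hand":1,"translation":[-4,-191,-154],"angular":[0,0,0]},{"hand":1,"translation":[-4,-191,-154],"angular":[0,0,0]}])

```text
t: 10.9
eef_pos: [0.484, -0.1329, 0.0298]
tool_rot: [-0.0, 0.991, 0.134, -0.001]
contact_force: [0.1, -0.1, 0.4]
gripper_width: 1.003
grasp_force: 0.0
```

Request:
drive_tool(commands=[{"hand":0.3,"translation":[0,0,0],"angular":[0,0,0]},{"hand":0.3,"translation":[0,0,0],"angular":[0,0,0]},{"hand":0.3,"translation":[0,0,0],"angular":[0,0,0]},{"hand":0.3,"translation":[0,0,0],"angular":[0,0,0]},{"hand":0.3,"translation":[0,0,0],"angular":[0,0,0]},{"hand":0.3,"translation":[0,0,0],"angular":[0,0,0]}], force=40)

```text
t: 11.65
eef_pos: [0.4844, -0.1342, 0.0312]
tool_rot: [0.0, 0.991, 0.133, 0.001]
contact_force: [-0.8, 0.7, 5.7]
gripper_width: 0.428
grasp_force: 37.6
```

Request:
drive_tool(commands=[{"hand":0.3,"translation":[0,0,5],"angular":[0,0,0]},{"hand":0.3,"translation":[0,0,20],"angular":[0,0,0]},{"hand":0.3,"translation":[0,0,50],"angular":[0,0,0]},{"hand":0.3,"translation":[0,0,50],"angular":[0,0,0]}])

```text
t: 12.15
eef_pos: [0.4857, -0.1345, 0.0827]
tool_rot: [0.001, 0.991, 0.133, 0.002]
contact_force: [0.4, 0.5, -3.0]
gripper_width: 0.425
grasp_force: 38.7
```

Run:
```python
from h import *
im=bot.read_camera("scene")[200:420,220:400,::-1];cv2.imwrite("pics/crop4.png",cv2.resize(im,None,fx=2.7,fy=2.7,interpolation=cv2.INTER_CUBIC))
o=bot.get_obs();print(o["t"],o["eef_pos"],o["contact_force"])
```

```text
12.2 [ 0.48471465 -0.13440172  0.08146835] [ 0.57945509  0.32754413 -3.0160703 ]
```

View pics/crop4.png

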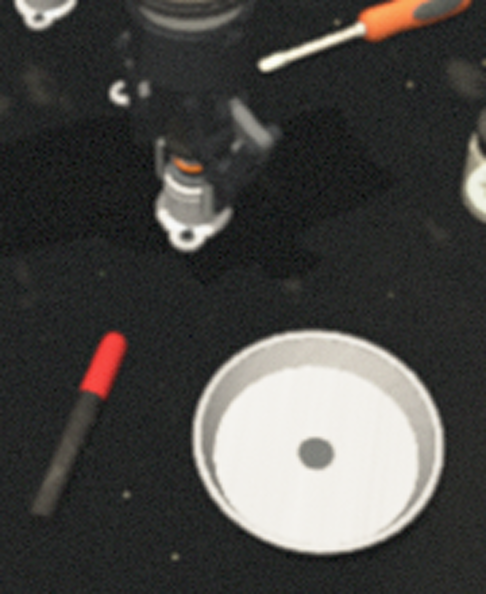

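The buffer is held upright at crop (190,200), and the dish is clear, with its centre at crop (316,453). Carrying it over.

Request:
drive_tool(commands=[{"hand":0.3,"translation":[0,-20,5],"angular":[0,0,0]},{"hand":0.3,"translation":[-1,-60,5],"angular":[0,0,0]},{"hand":0.3,"translation":[-2,-105,5],"angular":[0,0,0]},{"hand":0.3,"translation":[-2,-150,5],"angular":[0,0,0]},{"hand":0.3,"translation":[-2,-180,5],"angular":[0,0,0]},{"hand":0.3,"translation":[-2,-180,0],"angular":[0,0,0]},{"hand":0.3,"translation":[-2,-180,-18],"angular":[0,0,0]},{"hand":0.3,"translation":[-2,-180,-33],"angular":[0,0,0]},{"hand":0.3,"translation":[-2,-180,-40],"angular":[0,0,0]},{"hand":0.3,"translation":[-2,-180,-42],"angular":[0,0,0]},{"hand":0.3,"translation":[-2,-180,-42],"angular":[0,0,0]}])

```text
t: 13.58
eef_pos: [0.4823, -0.314, 0.0384]
tool_rot: [0.0, 0.991, 0.133, 0.0]
contact_force: [0.2, 0.3, -2.8]
gripper_width: 0.431
grasp_force: 38.8
```

Request:
drive_tool(commands=[{"hand":0.3,"translation":[0,0,-1],"angular":[0,0,0]},{"hand":0.3,"translation":[0,0,-2],"angular":[0,0,0]},{"hand":0.3,"translation":[0,0,-2],"angular":[0,0,0]}])

```text
t: 13.95
eef_pos: [0.4823, -0.3143, 0.0373]
tool_rot: [0.0, 0.991, 0.133, 0.0]
contact_force: [-1.7, 1.6, 4.4]
gripper_width: 0.429
grasp_force: 39.5
```

Request:
drive_tool(commands=[{"hand":0.55,"translation":[0,0,0],"angular":[0,0,0]},{"hand":0.7,"translation":[0,0,0],"angular":[0,0,0]},{"hand":0.75,"translation":[0,0,0],"angular":[0,0,0]},{"hand":0.75,"translation":[0,0,0],"angular":[0,0,0]},{"hand":0.75,"translation":[0,0,15],"angular":[0,0,0]},{"hand":0.75,"translation":[0,0,45],"angular":[0,0,0]},{"hand":0.75,"translation":[0,0,90],"angular":[0,0,0]},{"hand":0.75,"translation":[0,0,140],"angular":[0,0,0]},{"hand":0.75,"translation":[0,60,170],"angular":[0,0,0]},{"hand":0.75,"translation":[-40,120,170],"angular":[0,0,0]},{"hand":0.75,"translation":[-40,180,170],"angular":[0,0,0]},{"hand":0.75,"translation":[-40,180,170],"angular":[0,0,0]}])

```text
t: 15.45
eef_pos: [0.4416, -0.1301, 0.2076]
tool_rot: [0.0, 0.991, 0.136, 0.001]
contact_force: [0.5, 0.6, 0.5]
gripper_width: 0.748
grasp_force: 0.0
```

Run:
```python
from h import *
im=bot.read_camera("scene")[280:430,250:420,::-1];cv2.imwrite("pics/crop5.png",cv2.resize(im,None,fx=4,fy=4,interpolation=cv2.INTER_CUBIC))
o=bot.get_obs();print(o["t"],o["eef_pos"],o["contact_force"],o["gripper_width"])
```

```text
15.5 [ 0.44198839 -0.1311826   0.20751804] [-0.09976347  0.8805661   0.06550287] 0.7505580985103893
```

View pics/crop5.png

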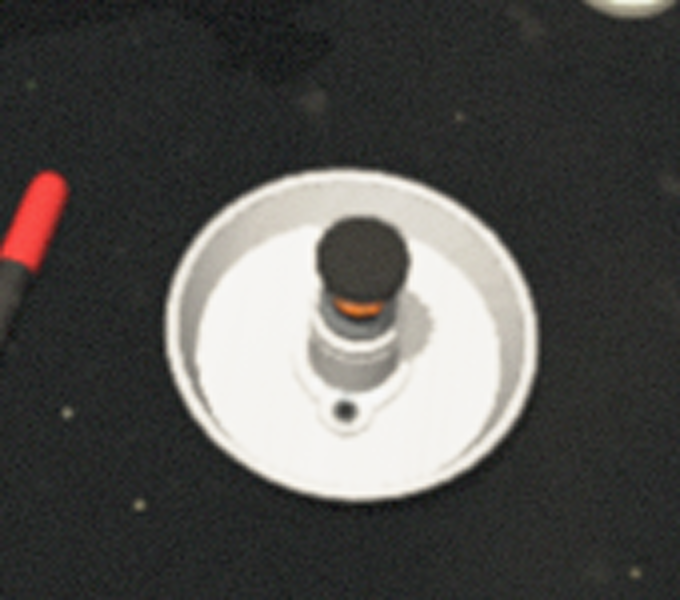

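The buffer stands upright in the middle of the dish at crop (358,330), with its head still in and its ring up, so I hand it in.

```bash
python3 -c "
from station import bot
print(bot.hand_in())"
```

```text
the job is handed in; nothing more can be done
None
```

I pressed all three buffers to fitted depth. The one nearest the dish was clearly soft (about 4.7 N against about 14 N for the other two), so I stood it upright in the middle of the dish and handed the job in; no verdict was returned.

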